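# Pack the laundry caddy

## Robot

A 7-joint arm with a two-finger parallel gripper is mounted at the origin on the work surface. World frame = base frame: x ahead of the robot, y to its left, z up, the work surface at z = 0. Lengths are in m, angles in rad, forces in N, time in s.
With the tool pointing down it reaches from about 0.425 to 0.925 m from the base axis. Payload 6.8 kg.
Tool frame: the origin (TCP) lies at the very end of the fingers, on their centre line; the grasp point (between the pads) lies 19 mm behind it; z points along the fingers, y is the line along which they close (so a half turn about z gives the same grasp; the last joint's range is limited). The gripper opens to 85 mm and grips with 20 to 120 N. Pads are 22 mm wide; open, the fingers measure 114 mm over their backs; the gripper's body (76 mm by 85 mm) begins 54 mm behind the grasp point. The pads swing forward as they close: fully open they stand 13 mm farther back than shut.
Start: joints at [-1.379, 0.477, 0.022, 1.555, -0.011, 1.109, -0.083], TCP at [0.199, 0.645, 0.231] pointing down, gripper open.
Joint ranges: [-2.96, 2.96], [-0.34, 2.1], [-1.41, 1.46], [0.24, 2.44], [-1.37, 4.51], [0.17, 1.92], [-2.96, 2.96]. Speed limits (rad/s): [2.39, 2.39, 3.14, 3.14, 3.14, 3.14, 3.14].

## Interface

Orientations are given as a unit quaternion [w, x, y, z].
In Python, from station import bot gives the robot as it stands. The module is installed in compiled form; this text tells all that it offers.
- The arm moves only by the shell command python3 -m jog 'ROWS' [OPENING] [FORCE]. ROWS is JSON, a list of rows, each a list of 4 numbers: the shift along the tool's x, y, z in cm, then the turn about the tool's z in rad. In form: [[x, y, z, spin], ...]. A call has 1 to 20 rows; each row is the pose to reach, as a shift and turn from the pose commanded when the call began, along the tool's axes at that moment; what a row does not reach only later rows make up. A row lasts 1/12 s, in which the tool goes at most 41.7 mm and 7.16 degrees, less where a joint would pass 70% of its speed; a pose out of reach is approached as far as the arm can. A call with a gripper value outside its range is refused whole. OPENING is the closure, from -1 (fully open) to 1 (shut), set as the call begins (- or left out, the last holds). The fingers move at their own pace and stop on an object; FORCE is the grip in N (left out, the last holds). Time passes only in rows, so rows that repeat a pose let the fingers close. It gives the time, the measured TCP pose, the force, the opening and the grip force at its end, in the units of the state.
- bot.get_obs(): the state, without advancing time (a new reading comes with each control period).
- bot.read_camera(name): name is "scene" or "top" or "wrist"; returns a dict with "pixels" (480x640x3 uint8, red, green, blue), "depth" (480x640 float32, m along the optical axis (not along the pixel's ray), 0 where there is no reading), "fovy" (degrees; the focal length in pixels is half the picture's height over the tangent of half this angle, whatever the lens; pixels are square), "cx", "cy" (the principal point, pixels), "distortion" ([k1, k2, p1, p2, k3] as OpenCV has them; the pictures are not rectified), "pose" (4x4, takes a point from camera to world coordinates). Camera axes: x right, y down, z forward; pixel columns grow to the right and rows downward; lengths in m; the calibration is good to about 2 mm. A picture is of the moment at which its call begins.
- bot.hand_in(): hands the job in; it is judged then, once.
The state is a dict: "t": time; "q": joint angles; "joint_vel": joint speeds; "joint_torque": joint torques, N m; "eef_pos": TCP position; "tool_rot": TCP orientation; "contact_force": force on the tool from outside, world axes, zero at the start; "torque": the same for the moment, N m; "gripper_width": opening from 0.0 (shut) to 1.0 (fully open); "grasp_force": force on a finger pad.
Only numpy, scipy, OpenCV 4.12 (cv2) and the standard library are available. Lean on these libraries where they do the work, as an engineer would, in place of code of your own. Each camera call takes 0.05 s, during which the arm holds its last target. There are 200 camera calls.

## Task

Pack the grey laundry caddy: lay both wooden spring pegs flat in its big empty bay, stand the low dosing cup upright in the square bay beside the soap, and set the small wooden brush, bristles down, in the oblong bay. The one-piece wooden peg, the tall tumbler, the big brush and the little bottle do not belong in it: leave them standing or lying where they are.

Things in the scene. Friction and masses are not known exactly. Their poses are not given: they have to be found in the camera images.
- caddy: low grey open caddy, fixed, 224 (x) by 148 (y) mm, any yaw; origin under its centre, z up. Floor at z = 4, walls and dividers 4 thick, tops at z = 24. Bays inside, in its frame, mm: big peg bay x -108..-8, y -70..70; oblong brush bay x -4..108, y -70..-8; square cup bay x -4..70, y -4..70; slot x 74..108, y -4..70 full of the caddy's own white soap bar (top z = 21).
- peg_a: first wooden spring clothes peg on its side: two wooden legs side by side, small steel spring at the middle. 80 mm long (x), 12 high; sides parallel and 16 mm apart from x = 0 to the jaw end (+x), spreading to 26 at the tail (-x). Origin at the middle of its underside, z up. Grip across y, at about x = +15 mm. 20 g, rigid: it does not open.
- peg_b: second, same wooden spring clothes peg on its side: two wooden legs side by side, small steel spring at the middle. 80 mm long (x), 12 high; sides parallel and 16 mm apart from x = 0 to the jaw end (+x), spreading to 26 at the tail (-x). Origin at the middle of its underside, z up. Grip across y, at about x = +15 mm. 20 g, rigid: it does not open.
- cup: low white plastic dosing cup, round, open at the top, 45 mm high, outer diameter 47 mm at the foot and 50 mm at the rim, wall 2.5 mm. Stands upright. Origin at the centre of its underside; z up. About 30 g.
- brush: small wooden nail brush, 90 mm long (x), 38 mm wide (y), 40 mm high, bristles down: pale bristle block from 0 to 18 mm (5 to 6 mm in from the wood's edges), wooden back from 18 to 40 mm, grip it by the wood across y. Origin at the centre of the underside of the bristles; z up. About 70 g, rigid.
- dolly: look-alike that stays: one-piece wooden peg with a round head and no spring, lying down, 110 mm long (x, head at -x), 16 to 19 mm thick. Origin at the middle of its underside.
- tumbler: look-alike that stays: tall white plastic tumbler, 80 mm high, 58 mm diameter at the foot, 68 mm at the rim, standing. Origin at the centre of its underside.
- big_brush: look-alike that stays: big wooden brush of the same make as the small one, 125 mm long (x), 52 mm wide (y), 46 mm high, bristles down. Origin at the centre of its underside.
- stain_bottle: bystander that stays: little white closed bottle with a grey cap, 42 mm diameter, 85 mm high, standing. Origin at the centre of its underside.
Things that resemble listed ones, but are neither listed nor needed, are in the scene too. What is shaped like the brush but orange or purple is not meant.

How it is judged:
By the outcome, as a careful person would: the job done as asked, in the order asked, and still so for the second after the job is handed in, with the robot touching nothing.
It also fails if it takes over 96 s, if anything falls off the work surface, if the arm or the gripper's body presses on something with over 40 N, if the wrist force passes 120 N, or if a joint passes its speed limit or range.

## Working session

There is one attempt and no reset: what is moved stays moved. The work goes in short steps, Python scripts to look and compute and a shell command to move; the robot and the scene stay as the last step left them, time stands still between calls to the robot, and variables do not carry over. Pictures are saved under pics/ and viewed, at most 14 in all, crops included, and the job is handed in when it is done.

```bash
mkdir -p pics
cat > h.py <<'E'
import numpy as np, cv2, json
from station import bot
def grab(name,tag):
    c=bot.read_camera(name); cv2.imwrite(f'pics/{tag}.png',c['pixels'][:,:,::-1]); np.savez(f'pics/{tag}.npz',**{k:np.array(v) for k,v in c.items()}); return c
def load(tag): return dict(np.load(f'pics/{tag}.npz'))
def K(c):
    f=240/np.tan(np.radians(float(c['fovy']))/2); return np.array([[f,0,float(c['cx'])],[0,f,float(c['cy'])],[0,0,1]])
def rays(c,uv):
    p=cv2.undistortPoints(np.array(uv,float).reshape(-1,1,2),K(c),np.array(c['distortion'],float)).reshape(-1,2)
    return np.c_[p,np.ones(len(p))]
def cloud(c,uv=None):
    if uv is None:
        v,u=np.mgrid[0:480,0:640]; uv=np.c_[u.ravel(),v.ravel()]
    uv=np.array(uv); d=np.array(c['depth'])[uv[:,1].astype(int),uv[:,0].astype(int)]
    P=rays(c,uv)*d[:,None]; M=np.array(c['pose']); return P@M[:3,:3].T+M[:3,3]
def atz(c,uv,z):
    M=np.array(c['pose']); r=rays(c,uv)@M[:3,:3].T; o=M[:3,3]; return o+r*((z-o[2])/r[:,2])[:,None]
def proj(c,P):
    M=np.linalg.inv(np.array(c['pose'])); r,_=cv2.Rodrigues(M[:3,:3]); return cv2.projectPoints(np.array(P,float),r,M[:3,3],K(c),np.array(c['distortion'],float))[0].reshape(-1,2)
E
python3 - <<'E'
from h import *
np.set_printoptions(precision=4,suppress=True)
for n in ['scene','top','wrist']:
    c=grab(n,n+'0'); print(n,c['fovy'],c['cx'],c['cy'],c['distortion']); print(c['pose'])
o=bot.get_obs()
for k,v in o.items(): print(k,v)
E
```

```text
scene 47.2343867912949 314.4850618460081 239.8431779005823 [-0.0544  0.      0.      0.      0.    ]
[[-0.8203  0.3584 -0.4457  1.0033]
 [ 0.5718  0.4984 -0.6516  0.685 ]
 [-0.0114 -0.7894 -0.6138  0.7273]
 [ 0.      0.      0.      1.    ]]
top 46.72002435792284 319.2859183610246 251.73568289485567 [0.0474 0.     0.     0.     0.    ]
[[-0.0248 -0.9863  0.1631  0.2584]
 [-0.9995  0.0212 -0.0235 -0.035 ]
 [ 0.0198 -0.1636 -0.9863  1.4466]
 [ 0.      0.      0.      1.    ]]
wrist 60.715896109539955 315.5838021463296 236.9131508976387 [-0.076  0.     0.     0.     0.   ]
[[ 0.2964  0.9183  0.2623  0.1325]
 [ 0.9551 -0.2847 -0.0824  0.6653]
 [-0.001   0.275  -0.9615  0.3734]
 [ 0.      0.      0.      1.    ]]
t 0.15
q [-1.3791  0.4776  0.0224  1.5562 -0.0115  1.1093 -0.0831]
joint_vel [ 0.0006 -0.0024 -0.0007 -0.0044  0.0016  0.0007  0.0001]
joint_torque [  0.0028 -59.6923   1.6101 -28.149    0.0127   0.0065   0.    ]
eef_pos [0.1992 0.6445 0.2306]
tool_rot [-0.0001  0.1493  0.9888 -0.0007]
contact_force [-0.2652  0.133   0.6246]
torque [ 0.0175 -0.0087  0.0173]
grasp_force 0.0
gripper_width 0.9986315384668051
```

View pics/top0.png

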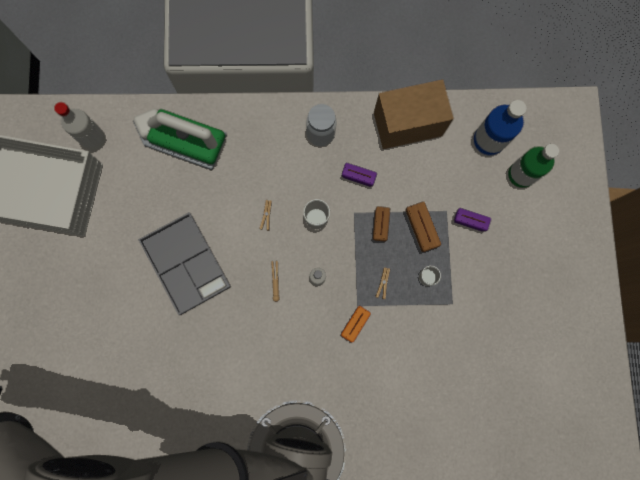

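View pics/scene0.png

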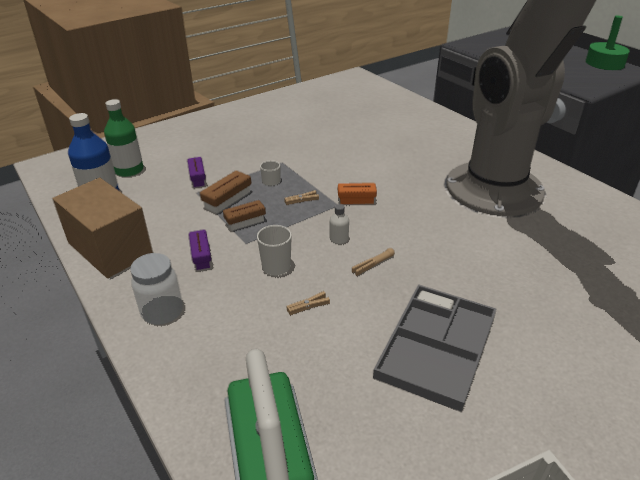

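Top view candidates:
- **Spring pegs:** (266,214) and (383,282). Both have a V tail and a spring. The long one at (276,281) is the dolly.
- **Cup:** the low cup is at (430,276). The tall tumbler is at (316,214).
- **Brush:** the small wooden one is at (381,223). The big one is at (423,226), and the orange and purple ones are decoys.
- **Caddy:** (185,263), with the soap at (212,287).

Next I'll confirm these in an enlarged crop and measure them.

Run:
```python
from h import *
np.set_printoptions(precision=4,suppress=True)
im=cv2.imread('pics/top0.png')
cv2.imwrite('pics/crop1.png',cv2.resize(im[185:320,240:460],None,fx=3.6,fy=3.6,interpolation=cv2.INTER_CUBIC))
for tag in ['top0','scene0']:
    c=load(tag); P=cloud(c).reshape(480,640,3); ok=(c['depth']>0)
    print(tag,'table z', np.median(P[ok&(abs(P[...,2])<.02)&(P[...,0]>.4)&(P[...,0]<.8)][:,2]))
    m=ok&(P[...,2]>.007)&(P[...,2]<.12)&(P[...,0]>.3)&(P[...,0]<.9)&(abs(P[...,1])<.45)
    n,l,s,ce=cv2.connectedComponentsWithStats(m.astype(np.uint8))
    for i in range(1,n):
        if s[i,4]<40: continue
        Q=P[l==i]; zt=np.percentile(Q[:,2],95); r=cv2.minAreaRect((Q[:,:2]*1000).astype(np.float32))
        print(ce[i].round(),s[i,4],'ztop %.3f'%zt,'rect',np.round(r[0],1),np.round(r[1],1),round(r[2],1))
```

```text
top0 table z -0.00044972740802118327
[411. 117.] 3006 ztop 0.120 rect [ 847.5 -320.9] [115.3 174.2] 11.4
[321. 125.] 1037 ztop 0.113 rect [828.8 -71.3] [98.4 76.2] 59.5
[179. 139.] 2838 ztop 0.094 rect [819.4 303.2] [248.8 114.4] 69.2
[359. 174.] 513 ztop 0.043 rect [ 698.4 -179.1] [90.8 40.1] 70.1
[316. 212.] 406 ztop 0.081 rect [590.  -60.6] [72.3 67.5] 48.2
[266. 214.] 161 ztop 0.016 rect [599.6  68.9] [24.4 79.1] 83.1
[423. 226.] 1016 ztop 0.050 rect [ 553.6 -339.4] [125.1  53.8] 18.0
[381. 223.] 506 ztop 0.044 rect [ 568.7 -232.9] [38.6 99. ] 82.7
[460. 216.] 163 ztop 0.044 rect [ 579.2 -436.6] [26.2 41.3] 88.7
[190. 270.] 1406 ztop 0.027 rect [474.8 280.8] [227.1 150.6] 28.2
[275. 283.] 209 ztop 0.020 rect [422.1  47.1] [105.3  15.9] 2.4
[384. 282.] 180 ztop 0.016 rect [ 412.3 -233.4] [24.8 80. ] 76.5
[430. 275.] 179 ztop 0.048 rect [ 424.3 -350.5] [46.8 49.5] 0.9
[317. 276.] 231 ztop 0.086 rect [428.  -62.3] [38.1 39.7] 89.4
[359. 317.] 318 ztop 0.044 rect [ 317.2 -163.2] [38.1 63.9] 56.3
scene0 table z 0.0008162730194399836
[270. 171.] 418 ztop 0.046 rect [ 427.4 -348.4] [56.
[... 158 characters left out ...]
7004 ztop 0.120 rect [ 832.7 -222.5] [115.3 370.8] 7.8
[351. 192.] 486 ztop 0.042 rect [ 318.6 -156.8] [40.7 67.2] 53.9
[302. 196.] 198 ztop 0.015 rect [ 413.1 -229.1] [28.3 82.8] 80.0
[244. 213.] 798 ztop 0.043 rect [ 562.2 -229.3] [45.4 99.3] 80.4
[339. 224.] 607 ztop 0.085 rect [435.9 -55. ] [33.6 41.6] 43.4
[275. 248.] 1407 ztop 0.080 rect [589.2 -60.6] [70.4 66.3] 64.3
[199. 248.] 679 ztop 0.043 rect [ 702.  -175.1] [94.4 38.1] 70.0
[373. 260.] 355 ztop 0.018 rect [426.   50.1] [105.8  17.7] 1.2
[435. 339.] 3614 ztop 0.026 rect [475.5 282.3] [229.5 148.7] 28.4
[308. 302.] 367 ztop 0.015 rect [601.1  72.4] [27.5 81.4] 82.7
[268. 435.] 6451 ztop 0.105 rect [810.6 277.9] [185.8 109.9] 68.5
```

View pics/crop1.png

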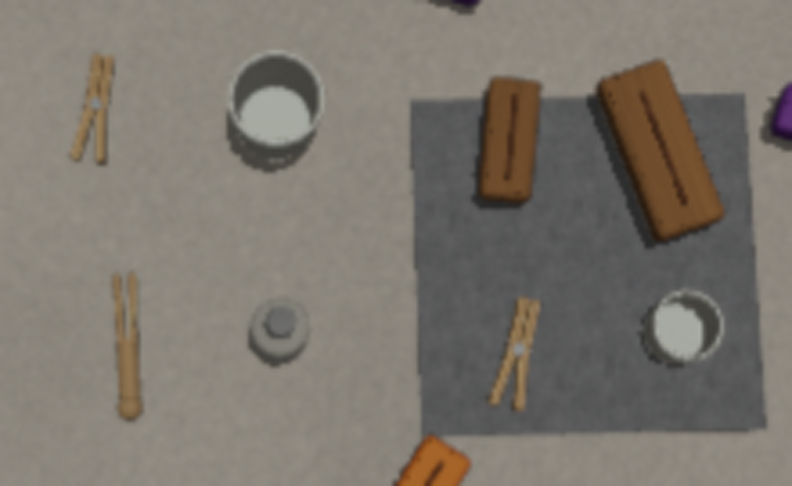

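The crop shows the steel springs at crop (97,108) and (518,352) and none on the dolly at (128,340). The low cup is at (685,325), and the small brush at (510,138) sits next to the big one. Next I'll get one wrist view over the caddy and the near peg.

```bash
cat >> h.py <<'E'
def plan(x,y,z,ydeg):
    "shift in cm along tool axes and spin in rad, from the present pose"
    from scipy.spatial.transform import Rotation as R
    o=bot.get_obs(); w=o['tool_rot']; M=R.from_quat([w[1],w[2],w[3],w[0]]).as_matrix()
    s=M.T@(np.array([x,y,z])-o['eef_pos'])*100
    phi=np.degrees(np.arctan2(M[1,1],M[0,1])); d=(phi-ydeg+90)%180-90
    print('t %.2f pos'%o['t'],np.round(o['eef_pos'],4),'yang %.1f'%phi,'q7 %.2f'%o['q'][6],'-> shift',np.round(s,2),'spin %.3f (alt %.3f)'%(np.radians(d),np.radians(d-np.sign(d)*180)))
E
python3 -c "
from h import *
plan(.53,.19,.28,83)"
```

```text
t 0.15 pos [0.1992 0.6445 0.2306] yang 72.8 q7 -0.08 -> shift [-45.03 -33.66  -4.89] spin -0.178 (alt 2.964)
```

```bash
python3 -m jog '[[-1.5,-1.1,-1,0],[-4.5,-3.4,-3,-0.05],[-7.5,-5.6,-4.9,-0.1],[-10.5,-7.9,-4.9,-0.18],[-13.5,-10.1,-4.9,-0.18],[-16.5,-12.3,-4.9,-0.18],[-19.5,-14.6,-4.9,-0.18],[-22.5,-16.8,-4.9,-0.18],[-25.5,-19.1,-4.9,-0.18],[-28.5,-21.3,-4.9,-0.18],[-31.5,-23.6,-4.9,-0.18],[-34.5,-25.8,-4.9,-0.18],[-37.5,-28,-4.9,-0.18],[-40.5,-30.3,-4.9,-0.18],[-43,-32.2,-4.9,-0.18],[-45,-33.7,-4.9,-0.18],[-45,-33.7,-4.9,-0.18],[-45,-33.7,-4.9,-0.18]]'
python3 - <<'E'
from h import *
print(bot.get_obs()['eef_pos'],bot.get_obs()['joint_vel'].__repr__()); grab('wrist','w1')
E
```

```text
t: 1.65
eef_pos: [0.5303, 0.1883, 0.28]
tool_rot: [-0.0, 0.062, 0.998, -0.0]
contact_force: [-0.2, 0.5, -0.4]
gripper_width: 0.998
grasp_force: 0.0
[0.53028419 0.18828564 0.28004375] array([-0.03455926, -0.00409954, -0.04832806,  0.00605915, -0.00920142,
        0.00051873, -0.01085597])
```

View pics/w1.png

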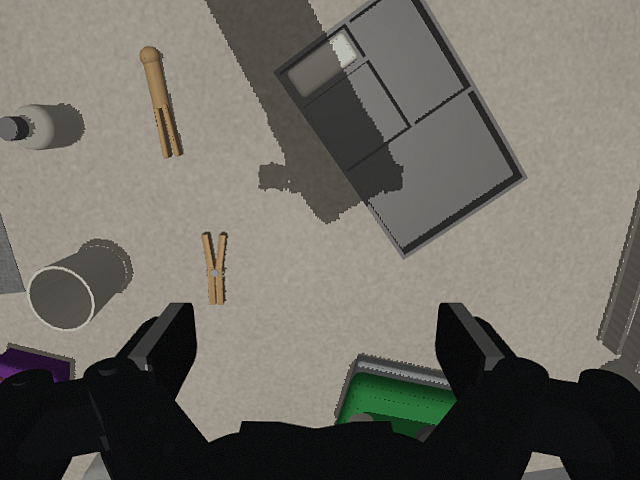

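In the wrist view the spring peg is at (215,270), jaw end at (216,303). The caddy shows its soap at (325,65), big bay at (435,190), cup bay at (355,110) and oblong bay at (415,45).

```bash
cat >> h.py <<'E'
from scipy.optimize import least_squares
RECTS=np.array([[-112,-108,-74,74],[108,112,-74,74],[-112,112,-74,-70],[-112,112,70,74],[-8,-4,-70,70],[-4,108,-8,-4],[70,108,-4,70]])/1000. # walls, last = divider+soap
def caddyfit(tag,g=(.475,.281,np.radians(208.2))):
    c=load(tag); P=cloud(c); P=P[np.array(c['depth']).ravel()>0]
    zt=np.median(P[(P[:,2]<.01)&(P[:,2]>-.01)][:,2])
    Q=P[(np.hypot(P[:,0]-g[0],P[:,1]-g[1])<.14)&(P[:,2]-zt>.017)&(P[:,2]-zt<.035)]
    def res(p):
        d=Q[:,:2]-p[:2]; co,s=np.cos(p[2]),np.sin(p[2]); q=np.c_[d[:,0]*co+d[:,1]*s,-d[:,0]*s+d[:,1]*co]
        D=[np.hypot(np.maximum(np.maximum(r[0]-q[:,0],q[:,0]-r[1]),0),np.maximum(np.maximum(r[2]-q[:,1],q[:,1]-r[3]),0)) for r in RECTS]
        return np.min(D,axis=0)
    s=least_squares(res,g,loss='soft_l1',f_scale=.002,x_scale=[.01,.01,.05],diff_step=1e-4)
    print(tag,'caddy',np.round(s.x[:2],4),'yaw %.2f'%np.degrees(s.x[2]),'rms %.4f'%np.sqrt(np.mean(s.fun**2)),'top z %.4f table %.4f n %d'%(np.percentile(Q[:,2],75),zt,len(Q))); return s.x
def blob(tag,xy,r,zlo=.006,zhi=.1):
    "points of a thing near xy: min-area box, height"
    c=load(tag); P=cloud(c).reshape(480,640,3); ok=np.array(c['depth'])>0
    m=ok&(np.hypot(P[...,0]-xy[0],P[...,1]-xy[1])<r)&(P[...,2]>zlo)&(P[...,2]<zhi)
    n,l,s,ce=cv2.connectedComponentsWithStats(m.astype(np.uint8)); i=1+np.argmax(s[1:,4]); Q=P[l==i]
    b=cv2.minAreaRect((Q[:,:2]*1000).astype(np.float32))
    print(tag,'px',ce[i].round(),s[i,4],'ztop %.4f'%np.percentile(Q[:,2],90),'box',np.round(b[0],1),np.round(b[1],1),'ang %.1f'%b[2]); return Q
E
python3 - <<'E'
from h import *
for t in ['w1','scene0','top0']: caddyfit(t); blob(t,(.6,.07),.06);
E
```

```text
w1 caddy [0.4758 0.281 ] yaw 208.29 rms 0.0001 top z 0.0246 table 0.0006 n 7833
w1 px [215. 269.] 1106 ztop 0.0132 box [600.6  71.8] [24.9 81.1] ang 83.9
scene0 caddy [0.4764 0.2828] yaw 208.21 rms 0.0004 top z 0.0246 table 0.0005 n 2355
scene0 px [308. 302.] 390 ztop 0.0143 box [601.1  72.4] [27.5 81.4] ang 82.7
top0 caddy [0.4744 0.2804] yaw 208.24 rms 0.0003 top z 0.0240 table -0.0007 n 1034
top0 px [266. 214.] 171 ztop 0.0150 box [598.6  66.2] [26.6 81. ] ang 76.8
```

```bash
cat >> h.py <<'E'
CAD=(.4757,.2815,np.radians(208.25))
def cw(x,y):
    "caddy mm -> world m"
    c,s=np.cos(CAD[2]),np.sin(CAD[2]); return CAD[0]+(c*x-s*y)/1000, CAD[1]+(s*x+c*y)/1000
E
python3 -c "
from h import *
plan(.6155,.0702,.0035,83.7); print(cw(-73,-33),cw(-73,33),cw(33,33),cw(52,-39))"
```

```text
t 1.70 pos [0.5295 0.19   0.28  ] yang 83.1 q7 1.06 -> shift [-10.   -10.86  27.64] spin -0.011 (alt 3.131)
(np.float64(0.5243854748718934), np.float64(0.34512173006527125)) (np.float64(0.555624572906093), np.float64(0.2869829413437158)) (np.float64(0.46225015465632213), np.float64(0.23681105662212243)) (np.float64(0.4114342145931111), np.float64(0.29124211609639816))
```

```bash
python3 -m jog '[[-2,-2,2,0],[-4,-4.5,5,0],[-6.5,-7,7.5,0],[-8.5,-9.2,10.5,0],[-10,-10.9,13.5,-0.01],[-10,-10.9,17,-0.01],[-10,-10.9,20.5,-0.01],[-10,-10.9,23.5,-0.01],[-10,-10.9,25.5,-0.01],[-10,-10.9,27,-0.01],[-10,-10.9,27.6,-0.01],[-10,-10.9,27.6,-0.01],[-10,-10.9,27.6,-0.01]]'
python3 -m jog '[[0,0,0,0],[0,0,0,0],[0,0,0,0],[0,0,0,0],[0,0,0,0],[0,0,0,0]]' 1 30
python3 -c "
from h import *
plan(*cw(-73,-33),.09,118.25)"
```

```text
t: 2.78
eef_pos: [0.6161, 0.0711, 0.0047]
tool_rot: [0.0, 0.054, 0.999, 0.0]
contact_force: [0.3, -0.1, 0.4]
gripper_width: 0.996
grasp_force: 0.0
t: 3.28
eef_pos: [0.6162, 0.0699, 0.0048]
tool_rot: [0.0, 0.055, 0.998, 0.0]
contact_force: [0.1, 0.3, 1.8]
gripper_width: 0.175
grasp_force: 29.8
t 3.28 pos [0.6162 0.0699 0.0048] yang 83.7 q7 1.44 -> shift [12.14 26.35 -8.52] spin -0.603 (alt 2.539)
```

```bash
python3 -m jog '[[0,0,-2,0],[0,0,-5,0],[1,2,-8,0],[2.5,5,-8.5,-0.1],[4,8.5,-8.5,-0.2],[5.5,12,-8.5,-0.3],[7,15.5,-8.5,-0.4],[8.7,19,-8.5,-0.5],[10.2,22.2,-8.5,-0.6],[11.4,24.7,-8.5,-0.6],[12.1,26.3,-8.5,-0.6],[12.1,26.3,-8.5,-0.6],[12.1,26.3,-8.5,-0.6]]'
python3 -c "
from h import *
print(bot.get_obs()['grasp_force'],bot.get_obs()['gripper_width']);plan(*cw(-73,-33),.0098,118.25)"
```

```text
t: 4.37
eef_pos: [0.5239, 0.3455, 0.0892]
tool_rot: [-0.0, -0.244, 0.97, 0.0]
contact_force: [0.9, -0.1, 0.4]
gripper_width: 0.177
grasp_force: 29.8
29.823777973651886 0.17650303215693833
t 4.37 pos [0.5239 0.3455 0.0892] yang 118.2 q7 1.43 -> shift [-0.03 -0.06  7.94] spin -0.001 (alt 3.141)
```

```bash
python3 -m jog '[[0,0,2,0],[0,0,4.5,0],[0,0,6.3,0],[0,0,7.3,0],[0,0,7.9,0],[0,0,7.9,0],[0,0,7.9,0]]'
python3 -m jog '[[0,0,0,0],[0,0,0,0],[0,0,0,0],[0,0,0,0]]' 0.25
python3 -m jog '[[0,0,-1,0],[0,0,-3,0],[0,0,-6,0],[0,0,-10,0],[0,0,-14,0],[0,0,-17,0],[0,0,-19,0],[0,0,-19,0]]'
python3 - <<'E'
from h import *
plan(.46,-.25,.26,76.5); grab('wrist','w2'); Q=blob('w2',cw(-58,-33),.06,.011,.03); Q=blob('w2',cw(-58,-33),.045,.011,.03)
E
```

```text
t: 4.95
eef_pos: [0.5255, 0.3439, 0.0108]
tool_rot: [0.0, -0.242, 0.97, -0.0]
contact_force: [0.5, -0.3, -0.4]
gripper_width: 0.177
grasp_force: 30.1
t: 5.28
eef_pos: [0.5248, 0.3448, 0.0108]
tool_rot: [0.0, -0.243, 0.97, 0.0]
contact_force: [0.1, 0.2, -0.1]
gripper_width: 0.373
grasp_force: 0.0
t: 5.95
eef_pos: [0.527, 0.3462, 0.2069]
tool_rot: [0.005, -0.243, 0.97, 0.002]
contact_force: [1.0, -0.2, 0.5]
gripper_width: 0.371
grasp_force: 0.0
t 5.95 pos [0.527  0.3462 0.2069] yang 118.1 q7 1.42 -> shift [ 33.92 -49.44  -5.74] spin 0.726 (alt -2.416)
w2 px [314. 182.] 1770 ztop 0.0174 box [511.9 337.1] [79.4 24.8] ang 28.3
w2 px [314. 182.] 1770 ztop 0.0174 box [511.9 337.1] [79.4 24.8] ang 28.3
```

Peg 1 lies flat in the big bay: centre (0.512, 0.337), top at z = 17 mm, axis 28.3°. Next I'll view the mat.

```bash
python3 -m jog '[[1,-1.5,-1,0],[3,-4.5,-3,0.05],[5.2,-7.6,-5,0.1],[7.4,-10.7,-5.5,0.15],[9.6,-13.9,-5.5,0.2],[11.8,-17.1,-5.5,0.25],[14,-20.3,-5.5,0.3],[16.2,-23.5,-5.5,0.35],[18.4,-26.7,-5.5,0.4],[20.6,-29.9,-5.5,0.45],[22.8,-33.1,-5.5,0.5],[25,-36.3,-5.5,0.55],[27.2,-39.5,-5.5,0.6],[29.4,-42.7,-5.5,0.65],[31.4,-45.6,-5.5,0.7],[33,-48,-5.5,0.73],[33.9,-49.4,-5.5,0.73],[33.9,-49.4,-5.5,0.73],[33.9,-49.4,-5.5,0.73]]'
python3 - <<'E'
from h import *
grab('wrist','w3')
for xy,r in [((.413,-.231),.06),((.4255,-.35),.04),((.566,-.231),.06)]:
    for t in ['w3','scene0','top0']: blob(t,xy,r)
c=load('w3');P=cloud(c);print('mat z',np.median(P[(np.hypot(P[:,0]-.48,P[:,1]+.29)<.02)][:,2]))
plan(.45,-.25,.0035,76.5)
E
```

```text
t: 7.58
eef_pos: [0.457, -0.2513, 0.2544]
tool_rot: [-0.001, 0.121, 0.993, 0.0]
contact_force: [0.1, 0.7, -0.2]
gripper_width: 0.378
grasp_force: 0.0
w3 px [323. 146.] 1419 ztop 0.0134 box [ 413.2 -232.9] [24.4 79.5] ang 75.9
scene0 px [302. 197.] 219 ztop 0.0143 box [ 413.1 -229.1] [28.3 82.8] ang 80.0
top0 px [384. 282.] 185 ztop 0.0148 box [ 412.3 -233.4] [24.8 80. ] ang 76.5
w3 px [198. 196.] 1741 ztop 0.0454 box [ 426.2 -349.8] [49.3 48.7] ang 80.5
scene0 px [270. 171.] 425 ztop 0.0446 box [ 427.4 -348.4] [56.9 48.9] ang 49.4
top0 px [430. 275.] 190 ztop 0.0458 box [ 427.4 -354.1] [48.5 58. ] ang 25.0
w3 px [356. 289.] 2092 ztop 0.0411 box [ 565.3 -231.4] [38.2 89.6] ang 82.4
scene0 px [244. 214.] 810 ztop 0.0418 box [ 562.2 -229.3] [45.4 99.3] ang 80.4
top0 px [381. 223.] 507 ztop 0.0424 box [ 568.7 -232.9] [38.6 99. ] ang 82.7
mat z 0.0009059304808778923
t 7.63 pos [ 0.4576 -0.2501  0.2544] yang 76.3 q7 1.85 -> shift [ 0.69 -0.18 25.09] spin -0.004 (alt 3.137)
```

View pics/w3.png

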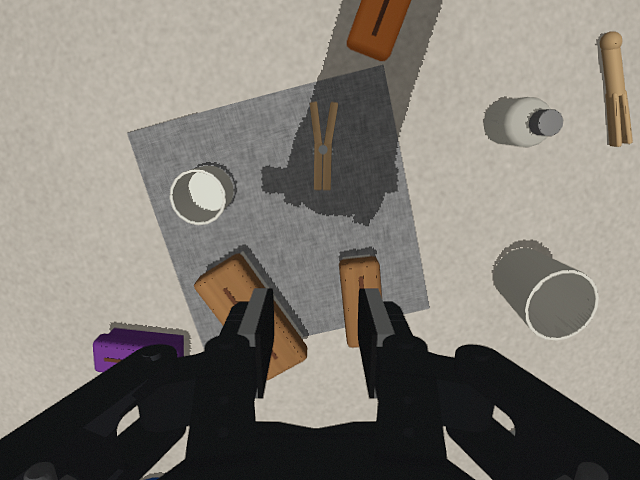

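The wrist view shows peg 2 at (323,146) with its jaw downward, the cup at (199,196) and the small brush at (358,300). All sizes and heights match the text.

```bash
python3 -c "
from h import *
plan(.4277,-.2365,.0045,75.9)"
```

```text
t 7.63 pos [ 0.4576 -0.2501  0.2544] yang 76.3 q7 1.85 -> shift [ 3.18  0.6  25.  ] spin 0.006 (alt -3.135)
```

```bash
python3 -m jog '[[1,0.2,3,0],[2,0.4,6.5,0],[3.2,0.6,10,0],[3.2,0.6,13.5,0],[3.2,0.6,17,0],[3.2,0.6,20.5,0],[3.2,0.6,22.8,0],[3.2,0.6,24.4,0],[3.2,0.6,25,0],[3.2,0.6,25,0],[3.2,0.6,25,0]]' -0.2
python3 -m jog '[[0,0,0,0],[0,0,0,0],[0,0,0,0],[0,0,0,0],[0,0,0,0]]' 1 30
python3 -c "
from h import *
plan(*cw(-73,33),.09,118.25)"
```

```text
t: 8.55
eef_pos: [0.4288, -0.2367, 0.0057]
tool_rot: [0.0, 0.119, 0.993, 0.0]
contact_force: [-0.3, 0.1, 0.2]
gripper_width: 0.598
grasp_force: 0.0
t: 8.97
eef_pos: [0.4291, -0.2376, 0.0064]
tool_rot: [0.001, 0.12, 0.993, 0.0]
contact_force: [-0.4, 0.5, 7.1]
gripper_width: 0.17
grasp_force: 30.6
t 8.97 pos [ 0.4291 -0.2376  0.0064] yang 76.3 q7 2.10 -> shift [ 0.16 53.96 -8.34] spin -0.733 (alt 2.409)
```

```bash
python3 -m jog '[[0,0,-2,0],[0,0,-5,0],[0,0.5,-9,0],[0,2,-13,0],[0,5,-16,0],[0,9,-17,-0.06],[0,13,-17,-0.13],[0,17,-17,-0.2],[0,21,-17,-0.27],[0,25,-17,-0.34],[0,29,-17,-0.41],[0,33,-17,-0.48],[0,37,-17,-0.55],[0,41,-17,-0.62],[0,45,-17,-0.69],[0.1,48.5,-16,-0.73],[0.2,51.5,-14,-0.73],[0.2,53.4,-11,-0.73],[0.2,54,-8.5,-0.73],[0.2,54,-8.5,-0.73]]'
python3 -m jog '[[0,0,0,0],[0,0,0,0]]'
python3 -c "
from h import *
plan(*cw(-73,33),.0112,118.25)"
```

```text
t: 10.63
eef_pos: [0.5512, 0.2888, 0.0856]
tool_rot: [-0.004, -0.244, 0.97, -0.001]
contact_force: [0.1, -0.2, -0.3]
gripper_width: 0.175
grasp_force: 29.8
t: 10.8
eef_pos: [0.5556, 0.2864, 0.0918]
tool_rot: [0.001, -0.242, 0.97, -0.0]
contact_force: [-0.5, -0.3, 0.4]
gripper_width: 0.176
grasp_force: 29.8
t 10.80 pos [0.5556 0.2864 0.0918] yang 118.0 q7 1.60 -> shift [-0.02  0.06  8.06] spin -0.005 (alt 3.137)
```

```bash
python3 -m jog '[[0,0,2,0],[0,0,4.5,0],[0,0,6.4,0],[0,0,7.4,0],[0,0,8,0],[0,0,8,0],[0,0,8,0]]'
python3 -m jog '[[0,0,0,0],[0,0,0,0],[0,0,0,0],[0,0,0,0]]' 0.25
python3 -m jog '[[0,0,-1,0],[0,0,-3,0],[0,0,-6,0],[0,0,-10,0],[0,0,-14,0],[0,0,-17,0],[0,0,-19,0],[0,0,-19,0]]'
python3 - <<'E'
from h import *
grab('wrist','w4'); [blob('w4',cw(-58,s),.05,.011,.03) for s in (-33,33)]
print(cw(-58,33))
plan(.4262,-.3498,.1,90)
E
```

```text
t: 11.38
eef_pos: [0.5558, 0.2876, 0.0118]
tool_rot: [0.001, -0.242, 0.97, 0.0]
contact_force: [0.7, 0.7, -0.1]
gripper_width: 0.172
grasp_force: 29.8
t: 11.72
eef_pos: [0.5549, 0.2878, 0.0108]
tool_rot: [0.0, -0.243, 0.97, 0.0]
contact_force: [-0.3, 0.4, -0.1]
gripper_width: 0.376
grasp_force: 0.0
t: 12.38
eef_pos: [0.5574, 0.2888, 0.2067]
tool_rot: [0.005, -0.242, 0.97, 0.002]
contact_force: [-0.6, 0.2, 1.2]
gripper_width: 0.376
grasp_force: 0.0
w4 px [393. 183.] 1932 ztop 0.0174 box [511.9 337.4] [80.6 25.4] ang 28.5
w4 px [315. 181.] 1772 ztop 0.0174 box [540.7 280.5] [79.3 24.7] ang 28.4
(np.float64(0.5424112118330122), np.float64(0.27988314633594313))
t 12.43 pos [0.5562 0.2883 0.2039] yang 118.1 q7 1.58 -> shift [ 41.56 -50.19  10.11] spin 0.490 (alt -2.652)
```

View pics/w4.png

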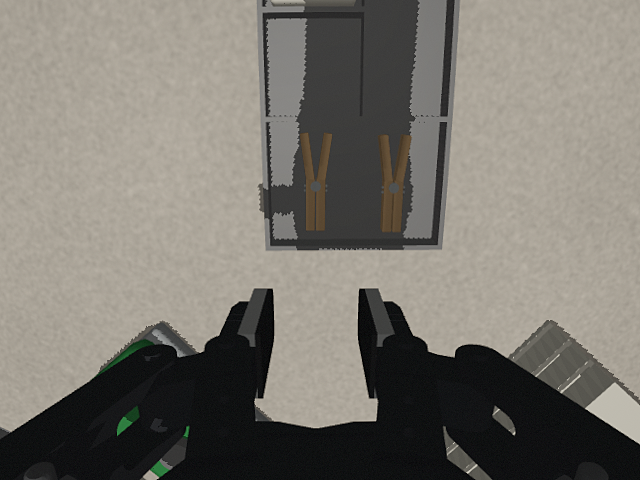

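Both pegs lie flat in the big bay, at pixels (315,181) and (393,183). Now the cup.

```bash
python3 -c "
from h import *
plan(.4262,-.3498,.16,73.25)"
python3 -m jog '[[1.3,-1.5,0,0],[3.6,-4.5,0,0],[6,-7.5,0,0],[8.5,-10.5,0,0.08],[11,-13.5,0,0.16],[13.5,-16.5,0,0.24],[16,-19.5,0,0.32],[18.5,-22.5,0,0.4],[21,-25.5,0,0.48],[23.5,-28.5,0,0.56],[26,-31.5,0,0.64],[28.5,-34.5,0,0.72],[31,-37.5,1,0.78],[33.5,-40.5,2,0.78],[36,-43.5,3,0.78],[38.5,-46.5,4,0.78],[40.5,-48.9,4.4,0.78],[41.6,-50.2,4.4,0.78],[41.6,-50.2,4.4,0.78],[41.6,-50.2,4.4,0.78]]' -1
python3 - <<'E'
from h import *
grab('wrist','w5'); Q=blob('w5',(.4262,-.35),.045); T=Q[Q[:,2]>.035]; print(cv2.minEnclosingCircle((T[:,:2]*1000).astype(np.float32)))
plan(.4262,-.3498,.02,73.25)
E
```

```text
t 12.43 pos [0.5562 0.2883 0.2039] yang 118.1 q7 1.58 -> shift [ 41.52 -50.19   4.11] spin 0.782 (alt -2.359)
t: 14.1
eef_pos: [0.4227, -0.3515, 0.1553]
tool_rot: [-0.001, 0.146, 0.989, 0.0]
contact_force: [0.6, -0.4, -0.8]
gripper_width: 0.999
grasp_force: 0.0
w5 px [319. 239.] 2778 ztop 0.0454 box [ 426.2 -350.4] [48.5 49.3] ang 72.5
((426.0619201660156, -350.3241271972656), 24.881427764892578)
t 14.15 pos [ 0.4236 -0.3503  0.1555] yang 73.4 q7 2.14 -> shift [-0.26  0.11 13.55] spin 0.002 (alt -3.139)
```

```bash
python3 -m jog '[[-0.2,0,2,0],[-0.2,0,5,0],[-0.2,0,8.5,0],[-0.2,0,11.3,0],[-0.2,0,12.8,0],[-0.2,0,13.5,0],[-0.2,0,13.5,0],[-0.2,0,13.5,0]]'
python3 -m jog '[[0,0,0,0],[0,0,0,0],[0,0,0,0],[0,0,0,0],[0,0,0,0]]' 1 25
python3 -c "
from h import *
plan(*cw(33,33),.09,73.25)"
```

```text
t: 14.82
eef_pos: [0.4266, -0.3511, 0.0218]
tool_rot: [0.0, 0.144, 0.99, 0.0]
contact_force: [0.6, -1.3, 0.4]
gripper_width: 1.004
grasp_force: 0.0
t: 15.23
eef_pos: [0.4267, -0.3521, 0.0227]
tool_rot: [0.001, 0.144, 0.99, -0.0]
contact_force: [-1.0, 2.9, 7.8]
gripper_width: 0.576
grasp_force: 24.7
t 15.23 pos [ 0.4267 -0.3521  0.0227] yang 73.4 q7 2.27 -> shift [13.41 57.45 -6.75] spin 0.002 (alt -3.139)
```

```bash
python3 -m jog '[[0,0,-2,0],[0,0,-5,0],[0,0,-9,0],[0,1,-13,0],[0,4,-16,0],[0,8,-17,0],[0,12,-17,0],[0.5,16,-17,0],[1,20,-17,0],[2,24,-17,0],[3,28,-17,0],[4.2,32,-17,0],[5.5,36,-17,0],[6.8,40,-17,0],[8.2,44,-17,0],[9.7,48,-16,0],[11.2,51.8,-14,0],[12.6,55,-11,0],[13.4,57,-8,0],[13.4,57.5,-7,0]]'
python3 -m jog '[[0,0,0,0],[0,0,0,0],[0,0,0,0],[0,0,0,0]]'
python3 - <<'E'
from h import *
plan(*cw(33,33),.0267,73.25)
print(bot.get_obs()['grasp_force'])
E
```

```text
t: 16.9
eef_pos: [0.4592, 0.2423, 0.0889]
tool_rot: [-0.001, 0.141, 0.99, 0.0]
contact_force: [-0.7, 0.3, -0.4]
gripper_width: 0.576
grasp_force: 26.1
t: 17.23
eef_pos: [0.4631, 0.2363, 0.0929]
tool_rot: [0.001, 0.146, 0.989, 0.001]
contact_force: [-0.2, -0.6, 0.2]
gripper_width: 0.572
grasp_force: 26.1
t 17.23 pos [0.4631 0.2363 0.0929] yang 73.2 q7 0.89 -> shift [0.11 0.01 6.62] spin -0.000 (alt 3.141)
26.127549953962443
```

```bash
python3 -m jog '[[0,0,2,0],[0,0,4,0],[0.1,0,5.4,0],[0.1,0,6.2,0],[0.1,0,6.5,0],[0.1,0,6.5,0],[0.1,0,6.5,0],[0.1,0,6.5,0]]'
python3 -m jog '[[0,0,0,0],[0,0,0,0],[0,0,0,0],[0,0,0,0]]' -0.75
python3 -m jog '[[0,0,-1,0],[0,0,-3,0],[0,0,-6,0],[0,0,-10,0],[0,0,-14,0],[0,0,-17,0],[0,0,-18,0],[0,0,-18,0],[0,0,-18,0]]'
python3 - <<'E'
from h import *
grab('wrist','w6'); Q=blob('w6',cw(33,33),.05,.035,.08); print(cw(33,33))
plan(.5653,-.2314,.2,82.4)
E
```

```text
t: 17.9
eef_pos: [0.4618, 0.2379, 0.0273]
tool_rot: [0.001, 0.145, 0.989, 0.001]
contact_force: [-0.8, -0.2, -0.1]
gripper_width: 0.576
grasp_force: 26.1
t: 18.23
eef_pos: [0.4609, 0.2379, 0.0264]
tool_rot: [0.0, 0.144, 0.99, 0.0]
contact_force: [-0.9, 0.8, -0.2]
gripper_width: 0.88
grasp_force: 0.0
t: 18.98
eef_pos: [0.4606, 0.2379, 0.2065]
tool_rot: [0.0, 0.144, 0.99, 0.0]
contact_force: [0.1, 0.2, -0.6]
gripper_width: 0.875
grasp_force: 0.0
w6 px [316. 219.] 1117 ztop 0.0499 box [460.8 238.4] [49.1 49.2] ang 46.4
(np.float64(0.46225015465632213), np.float64(0.23681105662212243))
t 19.03 pos [0.46   0.2375 0.2054] yang 73.4 q7 0.81 -> shift [-23.48 -41.94   0.56] spin -0.157 (alt 2.985)
```

View pics/w6.png

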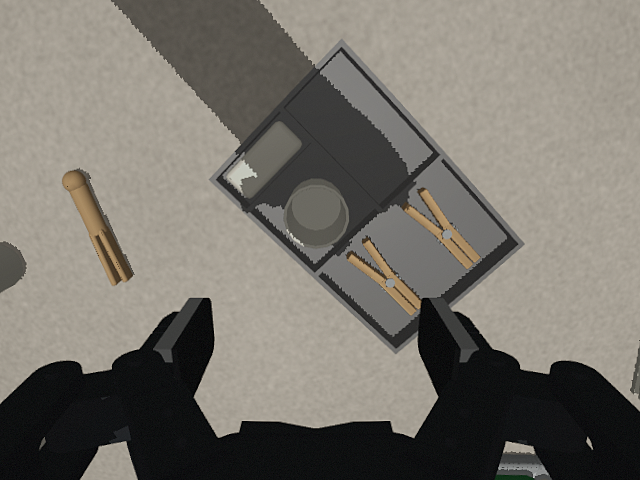

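The cup stands upright in the square bay at pixel (316,215), and the pegs are undisturbed. Now the brush.

```bash
python3 -m jog '[[-0.7,-1.4,0,0],[-2.4,-4.4,0,0],[-4.3,-7.7,0,-0.02],[-6.2,-11,0,-0.04],[-8.1,-14.4,0,-0.06],[-10,-17.8,0,-0.08],[-11.9,-21.2,0,-0.1],[-13.8,-24.6,0,-0.12],[-15.7,-28,0,-0.14],[-17.6,-31.4,1,-0.16],[-19.4,-34.7,2,-0.16],[-21.2,-37.9,3,-0.16],[-22.6,-40.4,3.5,-0.16],[-23.5,-41.9,3.5,-0.16],[-23.5,-41.9,3.5,-0.16],[-23.5,-41.9,3.5,-0.16]]' -1
python3 - <<'E'
from h import *
grab('wrist','w7'); Q=blob('w7',(.5653,-.2314),.06,.015)
b=Q[Q[:,2]>.034]; r=cv2.minAreaRect((b[:,:2]*1000).astype(np.float32)); print(r)
plan(.5653,-.2314,.021,82.4)
E
```

```text
t: 20.37
eef_pos: [0.5649, -0.2316, 0.169]
tool_rot: [-0.002, 0.066, 0.998, -0.0]
contact_force: [-0.2, 0.8, -0.5]
gripper_width: 1.001
grasp_force: 0.0
w7 px [316. 223.] 6780 ztop 0.0412 box [ 565.6 -231.5] [38.1 88.3] ang 82.3
((565.5651245117188, -231.50389099121094), (38.09611511230469, 88.33052062988281), 82.31246948242188)
t 20.42 pos [ 0.5653 -0.2301  0.1694] yang 82.5 q7 1.98 -> shift [-0.07 -0.14 14.84] spin 0.002 (alt -3.139)
```

View pics/w7.png

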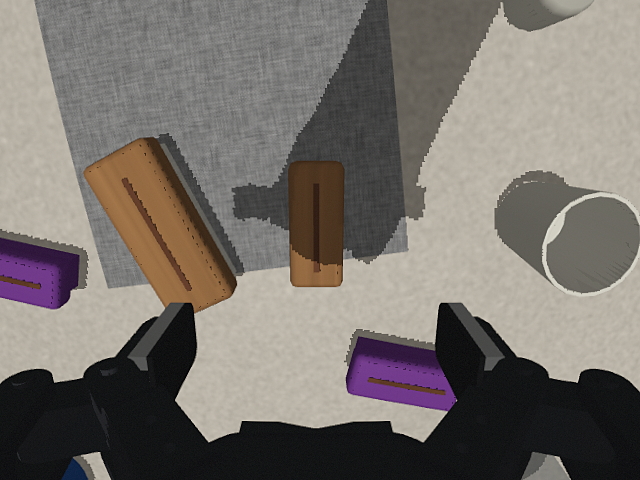

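In this view the small brush is at (316,223) and the big one stays at (160,225). They're only about 38 mm apart, so I'll descend with the gripper half open.

```bash
python3 -m jog '[[0,-0.1,1.5,0],[0,-0.1,4,0],[0,-0.1,7,0],[0,-0.1,10,0],[0,-0.1,12.5,0],[0,-0.1,14,0],[0,-0.1,14.7,0],[0,-0.1,14.7,0],[0,-0.1,14.7,0]]' -0.36
python3 -m jog '[[0,0,0,0],[0,0,0,0],[0,0,0,0],[0,0,0,0],[0,0,0,0]]' 1 45
python3 -c "
from h import *
plan(*cw(56,-42),.1,118.25)"
```

```text
t: 21.17
eef_pos: [0.5664, -0.2309, 0.0245]
tool_rot: [-0.0, 0.064, 0.998, 0.0]
contact_force: [0.0, 0.1, -0.2]
gripper_width: 0.677
grasp_force: 0.0
t: 21.58
eef_pos: [0.5674, -0.232, 0.0259]
tool_rot: [0.001, 0.065, 0.998, -0.0]
contact_force: [-0.8, 0.2, 7.1]
gripper_width: 0.431
grasp_force: 46.7
t 21.58 pos [ 0.5674 -0.232   0.0259] yang 82.6 q7 2.08 -> shift [22.72 49.88 -7.47] spin -0.623 (alt 2.519)
```

```bash
python3 -m jog '[[0,0,-2,0],[0,0,-5,0],[0.3,0.5,-9,0],[1.2,2.5,-13,0],[2.6,5.5,-16,0],[4.2,9,-17,-0.05],[5.8,12.7,-17,-0.11],[7.4,16.4,-17,-0.17],[9,20.1,-17,-0.23],[10.7,23.8,-17,-0.29],[12.4,27.5,-17,-0.35],[14.1,31.2,-17,-0.41],[15.8,34.8,-17,-0.47],[17.5,38.4,-17,-0.53],[19.1,41.9,-17,-0.59],[20.6,45.2,-16,-0.62],[21.8,47.9,-14,-0.62],[22.6,49.6,-11.5,-0.62],[22.7,49.9,-9,-0.62],[22.7,49.9,-7.5,-0.62]]'
python3 -m jog '[[0,0,0,0],[0,0,0,0],[0,0,0,0],[0,0,0,0]]'
python3 - <<'E'
from h import *
plan(*cw(56,-42),.03,118.25); o=bot.get_obs(); print(o['grasp_force'],o['gripper_width']); grab('wrist','w8'); grab('scene','s8')
E
```

```text
t: 23.25
eef_pos: [0.404, 0.2939, 0.0976]
tool_rot: [-0.001, -0.244, 0.97, -0.0]
contact_force: [0.2, -0.0, -0.8]
gripper_width: 0.43
grasp_force: 45.8
t: 23.58
eef_pos: [0.4068, 0.2926, 0.1007]
tool_rot: [0.001, -0.242, 0.97, 0.001]
contact_force: [-0.2, -0.5, -0.4]
gripper_width: 0.431
grasp_force: 45.8
t 23.58 pos [0.4068 0.2926 0.1007] yang 118.0 q7 1.42 -> shift [ 0.07 -0.05  7.07] spin -0.004 (alt 3.138)
45.76653242111206 0.4312308606498408
```

View pics/w8.png

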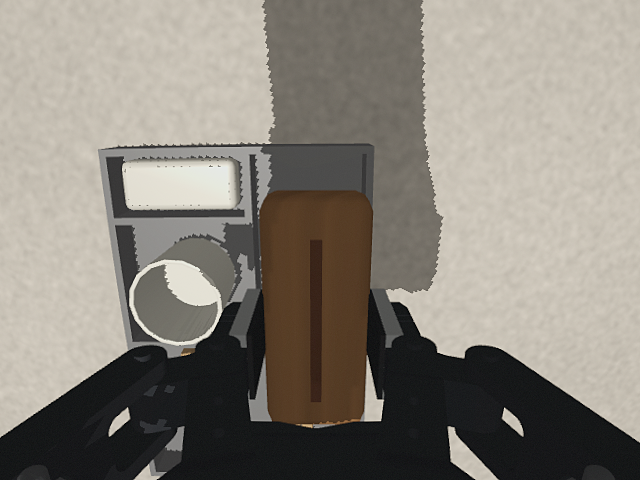

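Run:
```python
from h import *
c=load('w8');P=cloud(c);P=P[np.array(c['depth']).ravel()>0]
o=np.array([.4068,.2926,.1007]); a=np.radians(118); yv=np.array([np.cos(a),np.sin(a)]); xv=np.array([-np.sin(a),np.cos(a)])
d=P[:,:2]-o[:2]; ly=d@yv; lx=d@xv; h=P[:,2]-o[2]
for lo in range(20,110,10):
    for s in (1,-1):
        m=(abs(lx)<.045)&(s*ly>lo/1000)&(s*ly<(lo+10)/1000)&(h>-.03)
        print(lo,s,m.sum(), np.round(h[m].min(),3) if m.any() else None)
# brush in hand
m=(abs(ly)<.03)&(abs(lx)<.06)&(h>-.04)&(h<.05); b=P[m]; print('brush top h',np.percentile(h[m],[5,50,95]), 'lx range',np.percentile(lx[m],[1,99]))
```

```text
20 1 5063 0.006
20 -1 4963 0.005
30 1 2833 0.009
30 -1 2853 0.009
40 1 9945 0.044
40 -1 9935 0.044
50 1 4665 0.05
50 -1 4402 0.051
60 1 177 0.078
60 -1 94 0.077
70 1 0 None
70 -1 0 None
80 1 0 None
80 -1 0 None
90 1 0 None
90 -1 0 None
100 1 0 None
100 -1 0 None
brush top h [0.01117207 0.01462801 0.0399137 ] lx range [-0.03946333  0.04588577]
```

Clearances are good: the linkages stay about 25 mm above the cup rim. Lowering.

```bash
python3 -m jog '[[0,0,1.5,0],[0.1,0,3.5,0],[0.1,0,5.3,0],[0.1,0,6.4,0],[0.1,0,7,0],[0.1,0,7,0],[0.1,0,7,0],[0.1,0,7,0]]'
python3 -m jog '[[0,0,0,0],[0,0,0,0],[0,0,0,0],[0,0,0,0]]' -0.08
python3 -m jog '[[0,0,-1,0],[0,0,-3,0],[0,0,-6,0],[0,0,-10,0],[0,0,-14,0],[0,0,-17,0],[0,0,-18,0],[0,0,-18,0],[0,0,-18,0],[0,0,-18,0]]'
python3 - <<'E'
from h import *
grab('wrist','w9'); grab('scene','s9')
Q=blob('w9',cw(56,-42),.055,.03,.08); print(cw(56,-42)); print(np.percentile(Q[:,2],[5,50,95]))
E
```

```text
t: 24.35
eef_pos: [0.4053, 0.2922, 0.0299]
tool_rot: [0.001, -0.243, 0.97, 0.0]
contact_force: [0.4, 0.1, -1.3]
gripper_width: 0.429
grasp_force: 47.2
t: 24.68
eef_pos: [0.4049, 0.292, 0.0295]
tool_rot: [0.0, -0.243, 0.97, 0.0]
contact_force: [0.2, 0.2, 0.7]
gripper_width: 0.536
grasp_force: 0.0
t: 25.52
eef_pos: [0.4039, 0.2912, 0.208]
tool_rot: [-0.001, -0.243, 0.97, -0.001]
contact_force: [0.2, 0.2, -0.7]
gripper_width: 0.541
grasp_force: 0.0
w9 px [316. 211.] 5460 ztop 0.0452 box [404.  291.9] [89.  38.1] ang 28.2
(np.float64(0.406490692638735), np.float64(0.29199150964227494))
[0.0412226  0.04414333 0.04550312]
```

View pics/w9.png

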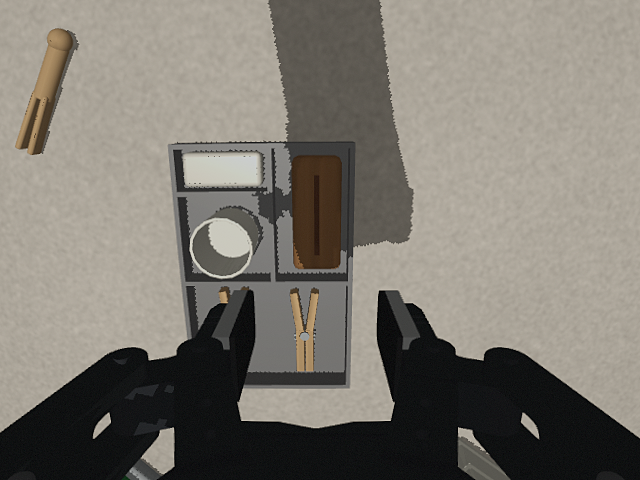

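View pics/s9.png

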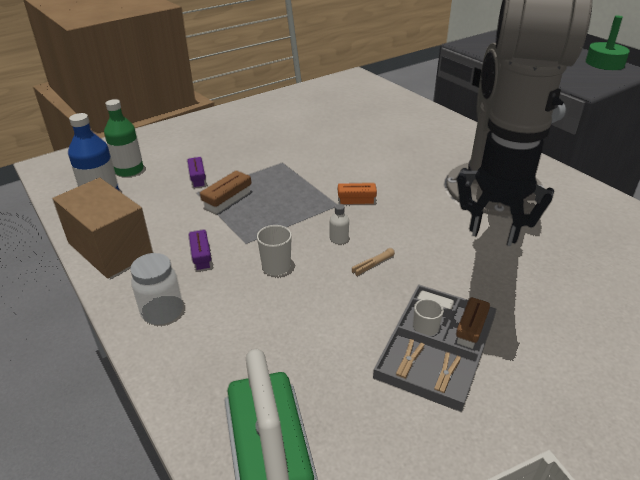

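The caddy holds the cup at (428,318), the brush at (474,318) and both pegs at (410,358) and (447,372). The look-alikes haven't moved, and the gripper is clear.

```bash
python3 -c "
from station import bot
print(bot.hand_in())"
```

```text
the job is handed in; nothing more can be done
None
```

I packed the caddy in the order asked and handed it in after about 26 s of robot time: both spring pegs flat in the big bay, the cup upright beside the soap, the small brush bristles down in the oblong bay, and the four look-alikes and bystanders left where they were.

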